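# Find the key and seat a carving blank in its indexed holder

## Robot

A 7-joint arm with a two-finger parallel gripper is mounted at the origin on a cart in front of the work surface, level with it; the furniture and walls round the work are solid. World frame = base frame: x ahead of the robot, y to its left, z up, the work surface at z = 0. Lengths are in m, angles in rad, forces in N, time in s.
With the tool pointing down it reaches from about 0.4 to 0.85 m from the base axis. Payload 10.4 kg.
Tool frame: the origin (TCP) lies between the finger pads; the fingertips stand 22 mm ahead of it and the grasp point (between the pads) lies 3 mm ahead of it; z points along the fingers, y is the line along which they close (so a half turn about z gives the same grasp; the last joint's range is limited). The gripper opens to 85 mm and grips with 20 to 120 N. Pads are 22 mm wide; open, the fingers measure 114 mm over their backs; the gripper's body (76 mm by 85 mm) begins 54 mm behind the grasp point. The pads swing forward as they close: fully open they stand 13 mm farther back than shut.
Start: joints at [1.257, 0.332, -0.065, 1.46, 0.022, 1.35, -0.088], TCP at [0.179, -0.599, 0.253] pointing down, gripper open.
Joint ranges: [-2.6, 2.6], [-0.5, 2.12], [-1.47, 1.34], [0.16, 2.42], [-1.27, 4.41], [0.06, 2.06], [-2.6, 2.6]. Speed limits (rad/s): [2.22, 2.22, 2.79, 2.79, 3.14, 3.14, 3.14].

## Interface

Orientations are given as a unit quaternion [x, y, z, w].
In Python, from workcell import manip, camera, ticket, boxes_of, outline_of gives the robot as it stands.
- The arm moves only by the tool carry_out, never from a script. Its argument "deltas" is a list of rows, each a list of 5 numbers: the shift along the tool's x, y, z as a fraction of full scale, then the turn about the tool's z as a fraction of full scale, then the opening, from -1 (shut) to 1 (fully open), so that 0 is half open. In form: [[tx, ty, tz, spin, gripper], ...]. A call has 1 to 20 rows; each row is the pose to reach, as a shift and turn from the pose commanded when the call began, along the tool's axes at that moment; what a row does not reach only later rows make up. Full scale, the value 1, is 150 mm for a shift and 30 degrees for a turn. A row lasts 1/8 s, in which the tool goes at most 62.5 mm and 10.7 degrees, less where a joint would pass 70% of its speed; a pose out of reach is approached as far as the arm can. A call with a number of a shift or a turn outside -1 to 1 is refused whole. A call with a gripper value outside its range is refused whole. The fingers move at their own pace and stop on an object; "force" is the grip in N (left out, the last holds). Time passes only in rows, so rows that repeat a pose let the fingers close. It gives the time, the measured TCP pose, the force, the opening and the grip force at its end, in the units of the state.
- manip.get_obs(): the state, without advancing time (a new reading comes with each control period).
- camera(name): name is "side" or "top"; returns a dict with "img" (420x560x3 uint8, red, green, blue), "depth" (420x560 float32, m along the optical axis (not along the pixel's ray), 0 where there is no reading), "vertical_fov" (degrees; the focal length in pixels is half the picture's height over the tangent of half this angle, whatever the lens; pixels are square), "cx", "cy" (the principal point, pixels), "R" (3x3) and "t" (3): a world point X has camera coordinates R X + t. Camera axes: x right, y down, z forward; pixel columns grow to the right and rows downward; lengths in m; the calibration is good to about 2 mm. A picture is of the moment at which its call begins.
- ticket.hand_in(): hands the job in; it is judged then, once.
Trained networks look in a picture, given as the dict that the camera call returned (one of the last four; its "shot" number tells which), for a name from the list of things; names that differ only in an ending like _2 or _b are one class to them, and where a whole thing is asked for, a point or a joint stands for the part that bears it (a point fixed in the world has none). Each returns a list of dicts, best first, with "conf" (0 to 1); they miss things now and then, are a little off and sometimes report something else, mostly with a low value. They report only what shows in the picture. A call takes as long as a camera call. They do not tell look-alikes from the thing itself.
- boxes_of(query, picture): "position" ([x, y, z] in m, in world coordinates, good to about 4 mm: the middle of the surface that is visible of it).
- outline_of(query, picture): "region" (420x560 bool, what is visible of it).
The state is a dict: "clock": time; "joint_pos": joint angles; "joint_velocities": joint speeds; "tau": joint torques, N m; "position": TCP position; "ee_rot": TCP orientation; "ft_force": force on the tool from outside, world axes, zero at the start; "torque": the same for the moment, N m; "grip_width": opening from 0.0 (shut) to 1.0 (fully open); "grasp_force": force on a finger pad.
Only numpy, scipy, OpenCV 4.12 (cv2) and the standard library are available. Lean on these libraries where they do the work, as an engineer would, in place of code of your own. Each camera call takes 0.05 s, during which the arm holds its last target. There are 200 camera calls.

## Task

Fit the round plaster carving blank into the plywood holder: its notched faceplate goes into the round pocket, lying flat and fully home on the pocket floor with the notch over the key. The key has been locked somewhere near the front mark but nobody noted where, so set the faceplate lightly in the pocket, turn it under light pressure until you feel the notch drop over the key, and let go; never press it harder than 30 N, as plaster chips. Leave the other things on the table where they are.

Things in the scene. Friction and masses are not known exactly. Their poses are not given: they have to be found in the camera images.
- blank: carving blank: off-white plaster drum, diameter 40 mm, 44 mm tall, fixed centrally on a round wooden faceplate of diameter 76 mm, 16 mm thick (lower outer edge chamfered 2 mm). About 0.25 kg; starts standing on the table. Grip the drum, 16 to 60 mm above the origin. Origin: centre of the faceplate's underside; z up along the drum; the notch is on the -x side
- notch (a point): the only notch of the faceplate: 13 mm wide, 9 mm deep (its floor 29 mm from the axis), cut through the whole thickness of the rim on the blank's -x side. This point: middle of the notch, at the underside, 34 mm from the blank's axis; axes as the blank's
- holder: plywood block 124 x 124 x 32 mm fixed to the table; origin at the centre of its underside, z up. In its top, on its axis, is a round pocket of diameter 79 mm, 14 mm deep (floor 18 mm above the origin). The front face (-x) bears a small dark mark, the rear face a locking screw
- seat (a point): centre of the pocket floor, 18 mm above the holder's origin, axes as the holder's; the blank's origin is here when it is home. One key stands on the floor at the pocket wall: 10 mm wide, 8 mm high (top 6 mm below the block's top), 31 to 39 mm from the axis. With the notch off the key the faceplate rides on it, 8 mm up (tilts if let go); it drops within about 0.04 rad of the key
- mark (a point): dark mark on the holder's front (-x) face, 62 mm from its axis. The key's index plate is locked at an unknown angle: seen from the pocket's axis the key stands in the direction of this mark turned about z by anything from -0.60 to +0.60 rad, new each time, given by no reading. It does not turn under light force
- white_tub: small empty white tub, diameter 54 mm, height 37 mm, a bystander standing on the table; origin at the centre of its underside
- felt_pen: capped felt pen, 137 x 12 mm, a bystander lying on the table; origin at its middle, underside
- mug: mug, 83 mm across, 95 mm tall, a bystander; origin near the centre of its underside
- strip_stack: stack of thin white and grey edging strips, 126 x 21 x 13 mm, a bystander lying on the table; origin at its middle, underside
- jar: empty clear glass jar, diameter 62 mm, 84 mm tall, a bystander; origin at the centre of its underside
There are look-alikes about, which are no part of the job. Leave any orange or yellow look-alike of the blank alone.

How it is judged:
On the way, in this order (a step that is already met when the one before it is completed fails the run):
1. the blank is lifted clear of the table (height (world z) of blank above 0.04 m), for 0.1 s.
2. the faceplate is in the mouth of the pocket, level (horizontal distance between blank and seat below 0.005 m and z of blank in the frame of seat below 0.0105 m and angle between the z axis of blank and the z axis of holder, either way round below 0.12 rad), for 0.1 s.
At the end, for the whole second after the job is handed in: The blank rests in the holder's pocket with its underside on the pocket floor (within 2.5 mm), centred within 4 mm and level within 0.05 rad, at rest and let go (horizontal distance between blank and seat below 0.004 m and z of blank in the frame of seat below 0.0025 m and angle between the z axis of blank and the z axis of holder, either way round below 0.05 rad and linear speed of blank below 0.02 m/s); the robot touches nothing.
It fails at once if the blank is pressed against the holder (block, floor plate or key) with more than 30 N (contact force between blank and holder above 30 N).
It fails at once if a bystander is shifted by more than 30 mm (distance of any of white_tub, felt_pen, mug, strip_stack, jar from where it was at the start of the episode above 0.03 m).
It also fails if it takes over 61 s, if anything falls off the work surface, if the arm or the gripper's body presses on something with over 40 N, if the wrist force passes 120 N, or if a joint passes its speed limit or range.

## Working session

There is one attempt and no reset: what is moved stays moved. The work goes in short steps, Python scripts to look and compute and a tool call to move; the robot and the scene stay as the last step left them, time stands still between calls to the robot, and variables do not carry over. Pictures are saved under pics/ and viewed, at most 10 in all, crops included, and the job is handed in when it is done.

Besides the shell and the picture viewer there is one more tool, called in YAML: its name, and indented under it one key for each argument. carry_out: Moves the arm, as the interface text tells. Its arguments: {"type":"object","properties":{"deltas":{"type":"array","items":{"type":"array","items":{"type":"number"}}},"force":{"type":"number"}},"required":["deltas"]}

```bash
mkdir -p pics; cat > h.py <<'E'
import numpy as np, cv2
from workcell import manip, camera, ticket, boxes_of, outline_of
def save(p,name): cv2.imwrite('pics/'+name,p['img'][:,:,::-1])
def cloud(p):
    f=210/np.tan(np.radians(p['vertical_fov'])/2); d=p['depth']
    v,u=np.mgrid[:420,:560]
    c=np.stack([(u-p['cx'])/f*d,(v-p['cy'])/f*d,d],-1)
    return (c-np.array(p['t']))@np.array(p['R'])
E
python3 - <<'E'
from h import *
o=manip.get_obs(); print({k:np.round(v,3) for k,v in o.items()})
ps={n:camera(n) for n in('top','side')}
for n,p in ps.items():
    save(p,n+'0.png'); print(n,'campos',-np.array(p['R']).T@np.array(p['t']))
    for q in ['blank','notch','holder','mark','white_tub','felt_pen','mug','strip_stack','jar']:
        print(q,[(np.round(b['position'],3).tolist(),round(b['conf'],2)) for b in boxes_of(q,p)[:4]])
E
```

```text
{'clock': np.float64(0.0), 'joint_pos': array([ 1.257,  0.333, -0.065,  1.461,  0.022,  1.35 , -0.088]), 'joint_velocities': array([ 0.   , -0.001,  0.   , -0.   ,  0.   ,  0.   , -0.001]), 'tau': array([ 1.0000e-03, -6.2546e+01,  5.0000e-02, -3.9161e+01,  1.6000e-02,
        1.0000e-02, -0.0000e+00]), 'position': array([ 0.179, -0.598,  0.253]), 'ee_rot': array([ 0.989,  0.145, -0.   , -0.001]), 'ft_force': array([0.98 , 0.11 , 0.289]), 'torque': array([-0.001,  0.023,  0.031]), 'grasp_force': np.float64(0.0), 'grip_width': np.float64(0.999)}
top campos [ 0.51752177 -0.16028484  1.47056913]
blank [([0.523, -0.18, 0.015], 0.93), ([0.472, -0.602, 0.016], 0.89), ([0.594, -0.523, 0.016], 0.7)]
notch [([0.594, -0.525, 0.017], 0.76), ([0.523, -0.18, 0.017], 0.73), ([0.466, -0.599, 0.018], 0.67)]
holder [([0.515, -0.375, 0.036], 0.8)]
mark [([0.51, -0.382, 0.027], 0.96)]
white_tub [([0.49, -0.039, 0.001], 0.68)]
felt_pen [([0.452, 0.123, 0.008], 0.6), ([0.526, -0.179, 0.017], 0.33)]
mug [([0.766, -0.139, 0.014], 0.72)]
strip_stack [([0.443, 0.309, 0.012], 0.51)]
jar [([0.704, -0.285, 0.035], 0.71)]
side campos [0.6694509  1.01042703 0.6458029 ]
blank [([0.527, -0.165, 0.018], 0.96), ([0.472, -0.592, 0.018], 0.68), ([0.598, -0.516, 0.02], 0.5)]
notch [([0.592, -0.518, 0.019], 0.74), ([0.47, -0.585, 0.014], 0.62), ([0.523, -0.158, 0.02], 0.61)]
holder [([0.518, -0.349, 0.029], 0.84)]
mark [([0.519, -0.349, 0.026], 0.9)]
white_tub [([0.486, -0.025, 0.025], 0.53)]
felt_pen [([0.45, 0.14, 0.01], 0.55)]
mug [([0.758, -0.106, 0.063], 0.96), ([0.517, -0.349, 0.027], 0.57)]
strip_stack [([0.437, 0.324, 0.013], 0.61)]
jar [([0.702, -0.263, 0.06], 0.91)]
```

View pics/top0.png

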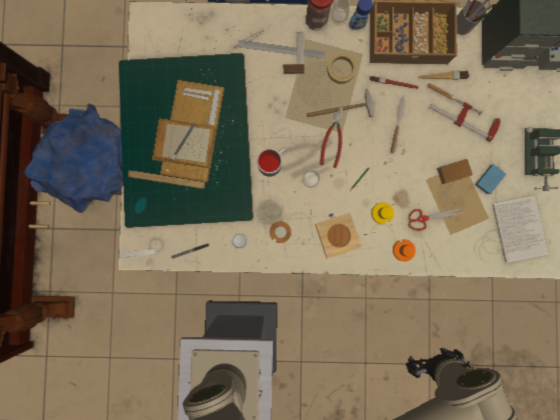

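View pics/side0.png

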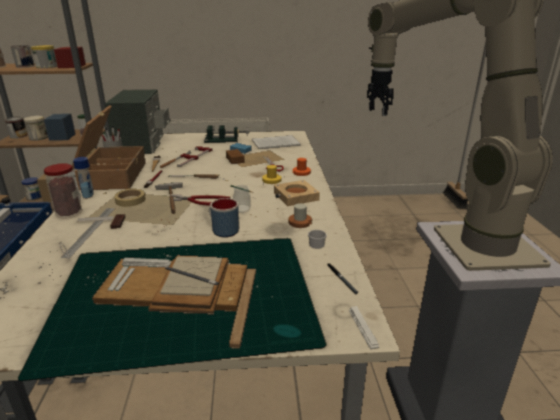

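```bash
python3 - <<'E'
from h import *
ps={n:camera(n) for n in('top','side')}
t=ps['top']['img']; s=ps['side']['img']
def crop(im,u,v,w=25): return cv2.resize(im[v-w:v+w,u-w:u+w],(400,300) if 0 else (300,300),interpolation=cv2.INTER_CUBIC)
pic=np.vstack([np.hstack([crop(t,280,232),crop(t,338,237)]),np.hstack([crop(s,300,214),crop(s,298,190)])])
cv2.imwrite('pics/c1.png',pic[:,:,::-1])
p=ps['top']; X=cloud(p)
f=210/np.tan(np.radians(p['vertical_fov'])/2); print('f',f,p['cx'],p['cy'])
for q,w in(('blank',0),('holder',0)):
    for n,p in ps.items():
        o=outline_of(q,p)
        X=cloud(p)
        for r in o[:3]:
            m=r['region']; P=X[m]; v,u=np.nonzero(m)
            print(q,n,round(r['conf'],2),m.sum(),u.mean(),v.mean(),u.min(),u.max(),v.min(),v.max(),np.round(np.median(P,0),3),np.round(np.percentile(P[:,2],[5,50,95]),3))
            if n=='top':
                c,_=cv2.findContours(m.astype(np.uint8),0,2); print(cv2.minAreaRect(max(c,key=len)))
p=ps['top'];X=cloud(p)
np.set_printoptions(linewidth=250)
print((X[226:250:1,326:352,2]*1000).round().astype(int))
print((X[220:246,268:294,2]*1000).round().astype(int))
np.save('top.npy',p['img'])
E
```

```text
f 421.0268368526398 273.085497513629 207.62770879955085
blank top 0.89 353 280.1189801699717 231.38526912181302 270 290 221 242 [ 0.523 -0.179  0.019] [0.012 0.019 0.064]
((280.0, 231.5), (21.0, 20.0), 90.0)
blank top 0.74 406 403.9039408866995 249.99014778325125 393 415 239 260 [ 0.469 -0.6    0.019] [0.008 0.019 0.063]
((404.0, 249.5), (21.0, 22.0), 90.0)
blank top 0.59 378 383.0026455026455 212.93915343915344 372 394 203 223 [ 0.591 -0.528  0.019] [0.011 0.019 0.063]
((383.0, 213.0), (20.0, 22.0), 90.0)
blank side 0.78 199 271.4221105527638 175.4572864321608 263 280 166 182 [ 0.596 -0.515  0.02 ] [0.009 0.02  0.06 ]
blank side 0.6 238 301.55882352941177 167.55042016806723 293 310 158 175 [ 0.471 -0.591  0.02 ] [0.005 0.02  0.061]
blank side 0.58 402 299.85820895522386 216.69402985074626 289 311 203 227 [ 0.525 -0.163  0.019] [0.006 0.019 0.061]
holder top 0.91 1370 338.0284671532847 235.03065693430656 315 361 214 256 [ 0.514 -0.379  0.03 ] [0.014 0.03  0.037]
((337.95001220703125, 234.84999084472656), (37.63109588623047, 37.94732666015625), 71.56504821777344)
holder top 0.67 84 18
[... 6380 characters left out ...]
 16    1   -3    1    2    0    0]
 [  -2    2   -1    1    3    3    0   -2   13   19   19   16   17   20   15   19   17   20   19   -5    0    5   -3    2   -3    1]
 [   1   -1   -5   -2    3   -3   -1   -2    3   20   20   17   21   15   17   20   -2   -1    9    2   -5    4   -3    2   -8   -1]
 [1471    1   -2    5    5    0    3    2    1    5   -1   -2   -1    3    8    4    2    1    2    0    2    1    6   -3   -2    1]
 [   6   -5   -2   -2    0    2   -5    1    2    0    5    6    3    4   -3   -3    5   -1    0    8    7   -1    6    4    7    2]
 [   3    0    0    0    1    3    2   -1   -1   -2    2    4    2   -3    3   -4   -1   -3    4   -1    2    0    1    1   -6   -4]]
```

View pics/c1.png

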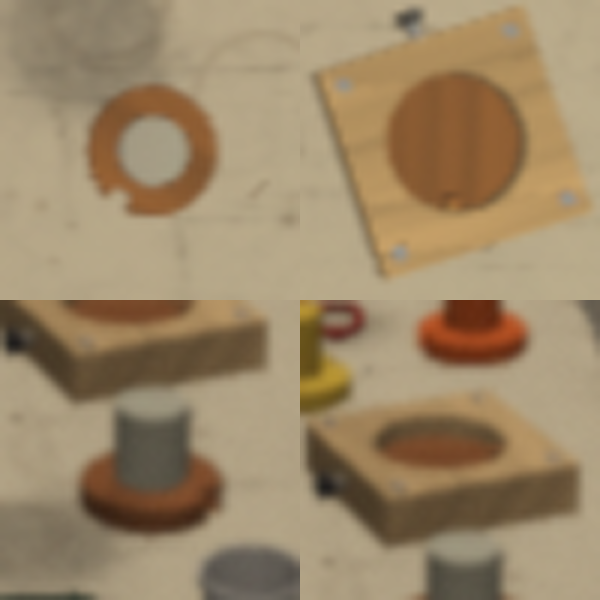

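```bash
cat > m.py <<'E'
from h import *
from scipy.optimize import least_squares
ps=[camera('top') for _ in range(12)]
p=dict(ps[0]); p['depth']=np.median([q['depth'] for q in ps],0); X=cloud(p)
f=210/np.tan(np.radians(p['vertical_fov'])/2);R=np.array(p['R']);t=np.array(p['t']);C=-R.T@t
def proj(u,v,z):
    d=np.stack([(u-p['cx'])/f,(v-p['cy'])/f,np.ones_like(u*1.)],-1)@R
    return C+d*((z-C[2])/d[...,2])[...,None]
Z=X[...,2]
u0,v0=280,232
def win(u0,v0,w):
    m=np.zeros(Z.shape,bool); m[v0-w:v0+w+1,u0-w:u0+w+1]=1; return m
def cen(m,z):
    v,u=np.nonzero(m); P=proj(u,v,z); c=P.mean(0); px=(-C[2]+z)/f
    return c, 2*np.sqrt(m.sum()*px*px/np.pi)
E
cat > m1.py <<'E'
from m import *
drum=win(280,232,14)&(Z>.04); c,d=cen(drum,.060); print('drum',c,d)
plate=win(280,232,14)&(Z>.008); print('plate+notch',cen(plate,.016))
pl=win(280,232,16); 
v,u=np.nonzero(pl&(Z<.008)); P=proj(u,v,.016); r=np.hypot(*(P-c)[:,:2].T); k=(r<.036)
a=(P-c)[k,:2].mean(0); print('notch n',k.sum(),'dir',np.degrees(np.arctan2(a[1],a[0])))
n=win(338,235,15)
for th in(.022,.025,.028):
    hole=n&(Z<th); 
    N,l,s,_=cv2.connectedComponentsWithStats(hole.astype(np.uint8)); hole=l==1+np.argmax(s[1:,4])
    print(th,'pocket',cen(hole,.032),'floorz',np.median(Z[hole]))
    hf=np.array(hole,np.uint8); cn,_=cv2.findContours(hf,0,2); print(cv2.minEnclosingCircle(max(cn,key=len)))
top=win(338,235,26)&(Z>.022); tt=cv2.morphologyEx(top.astype(np.uint8),cv2.MORPH_CLOSE,np.ones((3,3)))
cn,_=cv2.findContours(tt,0,2); cc=max(cn,key=len); (a,b),wh,an=cv2.minAreaRect(cc); print('block',proj(a,b,.032),wh,an)
np.set_printoptions(linewidth=250)
print((Z[238:250,326:352]*1000).round().astype(int)); print('R',R.round(3))
E
python3 m1.py
```

```text
drum [ 0.52189525 -0.18076203  0.06      ] 0.040008168021952686
plate+notch (array([ 0.52249162, -0.18132646,  0.016     ]), np.float64(0.07539029565497873))
notch n 7 dir 144.7001939755075
0.022 pocket (array([ 0.51439524, -0.37890623,  0.032     ]), np.float64(0.07730169950135592)) floorz 0.018754104354642632
((338.5, 235.0), 11.412812232971191)
0.025 pocket (array([ 0.51435348, -0.37901681,  0.032     ]), np.float64(0.0774937537091618)) floorz 0.01875753560028963
((338.33050537109375, 235.14407348632812), 11.459444999694824)
0.028 pocket (array([ 0.51385244, -0.37941179,  0.032     ]), np.float64(0.07854165782371078)) floorz 0.01878246926524868
((338.6764831542969, 235.0), 11.498884201049805)
block [ 0.51398425 -0.37901332  0.032     ] (36.366188049316406, 36.366188049316406) 71.56504821777344
[[35 34 18 19 19 19 19 19 19 19 17 18 20 19 18 18 20 17 20 20 18 19 21 19 31 32]
 [33 33 19 17 21 19 17 18 19 17 19 18 16 20 19 20 19 20 20 21 18 18 20 22 34 33]
 [32 32 33 19 20 18 17 18 18 18 18 19 20 20 17 19 19 18 17 19 19 16 18 28 32 34]
 [35 32 32 18 17 21 18 19 18 18 19 20 21 20 20 21 18 17 21 18 20 17 20 30 33 32]
 [34 31 33 32 17 17 18 19 21 19 19 19 20 19 17 20 18 17 20 18 18 19 33 32 33 33]
 [33 33 34 31 34 17 19 21 20 17 20 18 19 18 19 17 20 18 21 18 19 28 32 32 33 32]
 [32 32 33 32 31 32 19 19 21 21 19 19 19 19 18 19 18 18 18 19 29 33 34 32 32 34]
 [34 34 35 32 31 32 31 17 19 21 18 26 26 27 19 19 19 20 19 32 32 33 32 31 33 33]
 [35 33 32 31 34 34 33 32 34 31 20 26 25 27 20 20 23 32 33 33 33 34 33 34 32 33]
 [32 33 32 32 30 32 32 33 33 33 32 35 32 34 33 31 33 33 34 34 35 34 32 32 34 32]
 [34 33 34 32 32 32 33 33 34 34 31 33 32 32 33 31 31 32 31 34 34 32 33 33 31 34]
 [32 33 31 32 34 34 34 33 33 33 36 33 32 34 33 34 33 33 33 33 32 32 34 34 33 31]]
R [[ 0.02  -1.    -0.003]
 [-0.998 -0.02  -0.059]
 [ 0.059  0.004 -0.998]]
```

carry_out:
  deltas:
    - [0.2, -0.13, 0, 0, 1]
    - [0.5, -0.33, 0, 0, 1]
    - [0.8, -0.53, 0, 0, 1]
    - [1, -0.67, 0, 0, 1]
    - [1, -0.67, 0, 0, 1]

```text
clock: 2.52
position: [0.2966, -0.4572, 0.2538]
ee_rot: [0.989, 0.147, 0.001, 0.0]
ft_force: [0.2, -0.3, 0.3]
grip_width: 1.003
grasp_force: 0.0
```

carry_out:
  deltas:
    - [0.2, -0.13, 0, 0, 1]
    - [0.5, -0.33, 0, 0, 1]
    - [0.8, -0.53, 0, 0, 1]
    - [1, -0.67, 0, 0, 1]
    - [1, -0.67, 0, 0, 1]

```text
clock: 3.15
position: [0.4105, -0.3185, 0.2535]
ee_rot: [0.989, 0.147, 0.0, -0.0]
ft_force: [-0.8, -0.9, 0.4]
grip_width: 0.995
grasp_force: 0.0
```

carry_out:
  deltas:
    - [0.2, -0.13, 0.1, 0, 1]
    - [0.5, -0.33, 0.2, 0, 1]
    - [0.8, -0.53, 0.4, 0, 1]
    - [1, -0.67, 0.6, 0, 1]
    - [1, -0.67, 0.6, 0, 1]
    - [1, -0.67, 0.6, 0, 1]

```text
clock: 3.9
position: [0.5234, -0.1831, 0.1635]
ee_rot: [0.99, 0.144, -0.0, 0.0]
ft_force: [-0.3, -0.5, 0.2]
grip_width: 1.002
grasp_force: 0.0
```

```bash
cat > st.py <<'E'
from h import *
from scipy.spatial.transform import Rotation as Ro
o=manip.get_obs(); M=Ro.from_quat(o['ee_rot']).as_matrix()
print('t',o['clock'].round(2),'p',o['position'].round(4),'yaw',np.degrees(np.arctan2(M[1,0],M[0,0])).round(2),'z',M[:,2].round(4),'F',o['ft_force'].round(2),'T',o['torque'].round(2),'w',o['grip_width'].round(3),'g',o['grasp_force'].round(1),'j',o['joint_pos'].round(2))
import sys
if len(sys.argv)>3:
    g=np.array([float(a) for a in sys.argv[1:4]]); print('delta tool frac',((g-o['position'])@M/.15).round(3))
E
cat > k.py <<'E'
from m import *
c=np.array([.5142,-.3790])
n=win(338,235,13)&(Z>.0225)&(Z<.0295)
v,u=np.nonzero(n); P=proj(u,v,.026)
for a,b,q in zip(u,v,P):
    d=q[:2]-c; print(a,b,(np.hypot(*d)*1000).round(1),np.degrees(np.arctan2(d[1],d[0])).round(1))
for a,b in((338,245.4),(313+187/6,212+247/6)):
    d=proj(np.array(a),np.array(b),.026)[:2]-c; print(d,np.degrees(np.arctan2(d[1],d[0])))
E
python3 k.py; python3 st.py .522 -.181 .12
```

```text
344 225 39.4 -29.5
350 232 41.6 -75.0
350 234 40.4 -84.4
350 235 40.3 -89.2
350 236 40.4 -94.1
350 238 41.5 -103.5
349 240 40.5 -114.1
347 243 40.5 -131.7
346 244 40.6 -138.5
337 245 34.6 173.6
338 245 34.4 179.3
339 245 34.4 -175.0
337 246 38.0 174.3
338 246 37.8 179.4
339 246 37.8 -175.4
342 246 39.8 -160.5
[-0.03572958  0.00040669] 179.34785451654076
[-0.06172745 -0.0209105 ] -161.28591775829733Traceback (most recent call last):
  File "st.py", line 4, in <module>
    print('t',o['clock'].round(2),'p',o['position'].round(4),'yaw',np.degrees(np.arctan2(M[1,0],M[0,0])).round(2),'z',M[:,2].round(4),'F',o['ft_force'].round(2),'T',o['torque'].round(2),'w',o['grip_width'].round(3),'g',o['grasp_force'].round(1),'j',o['joint_pos'].round(2))
              ^^^^^^^^^^^^^^^^
AttributeError: 'float' object has no attribute 'round'
```

carry_out:
  deltas:
    - [0, -0.017, 0.2, 0, 1]
    - [0, -0.017, 0.4, 0, 1]
    - [0, -0.017, 0.6, 0, 1]
    - [0, -0.017, 0.72, 0, 1]
    - [0, -0.017, 0.79, 0, 1]
    - [0, -0.017, 0.79, 0, 1]
    - [0, -0.017, 0.79, 0, -0.2]
    - [0, -0.017, 0.79, 0, -0.4]
    - [0, -0.017, 0.79, 0, -0.6]
    - [0, -0.017, 0.79, 0, -0.6]
    - [0, -0.017, 0.79, 0, -0.6]
    - [0, -0.017, 0.79, 0, -0.6]
    - [0, -0.017, 0.79, 0, -0.6]
    - [0, -0.017, 0.79, 0, -0.6]
  force: 40

```text
clock: 6.25
position: [0.5236, -0.1786, 0.0456]
ee_rot: [0.989, 0.145, 0.0, 0.0]
ft_force: [-1.6, 0.4, 5.1]
grip_width: 0.457
grasp_force: 40.0
```

```bash
sed -i "s/^o=manip.get_obs();/o={k:np.array(v) for k,v in manip.get_obs().items()};/" st.py; python3 st.py
```

```text
t 6.25 p [ 0.5236 -0.1786  0.0456] yaw 16.66 z [ 1.e-03 -5.e-04 -1.e+00] F [-1.56  0.36  5.14] T [0.17 0.31 0.01] w 0.457 g 40.0 j [ 0.6   0.42 -0.42  1.84  0.21  0.92 -1.19]
```

carry_out:
  deltas:
    - [0, 0, -0.1, 0, -0.6]
    - [0, 0, -0.25, 0, -0.6]
    - [0, 0, -0.4, 0, -0.6]
    - [0, 0, -0.53, 0, -0.6]
    - [0, 0, -0.53, 0, -0.6]
    - [0, 0, -0.53, 0, -0.6]

```text
clock: 7.0
position: [0.5227, -0.1784, 0.1236]
ee_rot: [0.989, 0.145, -0.0, -0.0]
ft_force: [0.1, 1.0, -2.6]
grip_width: 0.456
grasp_force: 40.7
```

```bash
python3 st.py .514 -.379 .125; python3 - <<'E'
from h import *
a=camera('top');b=camera('side')
def crop(im,u,v,w=35): return cv2.resize(im[v-w:v+w,u-w:u+w],(400,400),interpolation=cv2.INTER_CUBIC)
cv2.imwrite('pics/g.png',np.hstack([crop(a['img'],280,232),crop(b['img'],300,200)])[:,:,::-1])
E
```

```text
t 7.0 p [ 0.5227 -0.1784  0.1236] yaw 16.66 z [-1.e-03  2.e-04 -1.e+00] F [ 0.14  1.03 -2.64] T [-0.05  0.07  0.  ] w 0.456 g 40.7 j [ 0.63  0.32 -0.44  1.79  0.15  1.07 -1.15]
delta tool frac [-0.439  1.265 -0.009]
```

View pics/g.png

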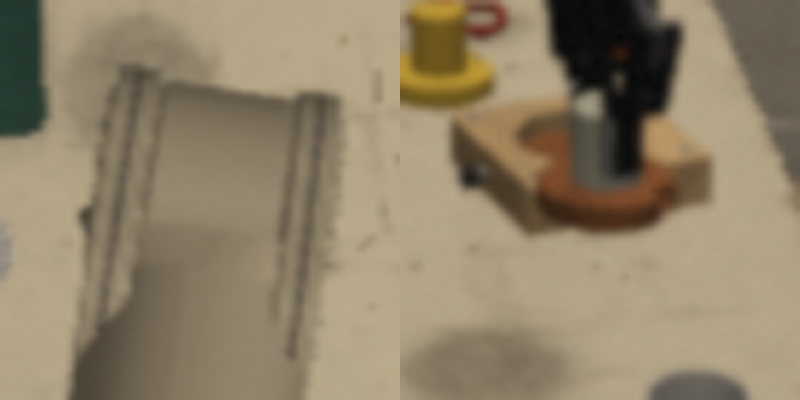

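carry_out:
  deltas:
    - [-0.04, 0.12, 0, 0, -0.6]
    - [-0.12, 0.35, 0, 0, -0.6]
    - [-0.19, 0.54, 0, 0, -0.6]
    - [-0.22, 0.63, 0, 0, -0.6]
    - [-0.22, 0.63, 0, 0, -0.6]

```text
clock: 7.72
position: [0.5182, -0.2794, 0.1239]
ee_rot: [0.99, 0.144, -0.0, -0.0]
ft_force: [0.0, 0.4, -3.8]
grip_width: 0.456
grasp_force: 40.8
```

carry_out:
  deltas:
    - [-0.04, 0.12, 0, -0.2, -0.6]
    - [-0.12, 0.35, 0, -0.45, -0.6]
    - [-0.19, 0.54, 0, -0.7, -0.6]
    - [-0.22, 0.635, 0, -0.9, -0.6]
    - [-0.22, 0.635, 0, -1, -0.6]
    - [-0.22, 0.635, 0, -1, -0.6]
    - [-0.22, 0.635, 0, -1, -0.6]

```text
clock: 8.6
position: [0.5148, -0.378, 0.1243]
ee_rot: [0.918, 0.396, 0.0, -0.0]
ft_force: [-0.1, 0.0, -3.0]
grip_width: 0.457
grasp_force: 41.0
```

carry_out:
  deltas:
    - [0, 0, 0, -0.17, -0.6]
    - [0, 0, 0.05, -0.17, -0.6]
    - [0, 0, 0.05, -0.17, -0.6]

```text
clock: 8.98
position: [0.514, -0.3786, 0.1159]
ee_rot: [0.9, 0.436, -0.0, -0.001]
ft_force: [0.1, -0.7, -2.7]
grip_width: 0.46
grasp_force: 41.0
```

```bash
cat > side.py <<'E'
from h import *
from scipy.spatial.transform import Rotation as Ro
ps=[camera('side') for _ in range(6)]
p=dict(ps[0]);p['depth']=np.median([q['depth'] for q in ps],0);X=cloud(p);save(p,'s2.png')
o=outline_of('blank',ps[-1]); tcp=np.array(manip.get_obs()['position'])
for r in o[:4]:
    P=X[r['region']]; print(round(r['conf'],2),r['region'].sum(),np.median(P,0).round(3))
r=min(o,key=lambda r:np.linalg.norm(np.median(X[r['region']],0)[:2]-tcp[:2])); m=r['region']; P=X[m]
# faceplate rim silhouette: project model, fit x,y by matching pixel column extent
v,u=np.nonzero(m); print('cols',u.min(),u.max(),'rows',v.min(),v.max())
f=210/np.tan(np.radians(p['vertical_fov'])/2);R=np.array(p['R']);t=np.array(p['t'])
zb=tcp[2]-.0456
def mask(x,y,yaw=0):
    M=np.zeros((420*8,560*8),np.uint8); a=np.linspace(0,2*np.pi,90)
    for rad,z0,z1 in((.038,zb,zb+.016),(.020,zb+.016,zb+.06)):
        W=np.vstack([np.stack([x+rad*np.cos(a),y+rad*np.sin(a),a*0+z],1) for z in(z0,z1)])
        c=W@R.T+t; q=np.stack([c[:,0]/c[:,2]*f+p['cx']+.5,c[:,1]/c[:,2]*f+p['cy']+.5],1)*8
        cv2.fillConvexPoly(M,cv2.convexHull(q.astype(np.int32)),255)
    return cv2.resize(M,(560,420),interpolation=cv2.INTER_AREA)
# compare plate rows only: bottom half of region
full=mask(*tcp[:2]); fv,fu=np.nonzero(full>127); print('model at tcp cols',fu.min(),fu.max(),'rows',fv.min(),fv.max())
d=X[m&(full>127)]; 
rim=P[(P[:,2]<zb+.014)&(P[:,2]>zb+.002)]
from scipy.optimize import least_squares
s=least_squares(lambda q:np.hypot(rim[:,0]-q[0],rim[:,1]-q[1])-.0375,tcp[:2],loss='soft_l1',f_scale=.002); print('rim fit',s.x,len(rim),'tcp',tcp)
w=40;uc,vc=int(u.mean()),int(v.mean())
a=cv2.resize(p['img'][vc-w:vc+w,uc-w:uc+w],(400,400),interpolation=cv2.INTER_CUBIC)
ov=p['img'].copy(); e=cv2.Canny(full,50,150)>0; ov[e]=[255,0,255]
b=cv2.resize(ov[vc-w:vc+w,uc-w:uc+w],(400,400),interpolation=cv2.INTER_NEAREST)
cv2.imwrite('pics/s2c.png',np.hstack([a,b])[:,:,::-1])
E
python3 st.py .514 -.379 .09; python3 side.py
```

```text
t 8.98 p [ 0.514  -0.3786  0.1159] yaw 51.66 z [-1.2e-03  9.0e-04 -1.0e+00] F [ 0.13 -0.7  -2.68] T [ 0.02 -0.02  0.03] w 0.46 g 41.0 j [ 0.9   0.51 -0.44  1.56  0.23  1.13 -0.26]
delta tool frac [-0.002  0.002  0.172]
0.77 278 [ 0.519 -0.362  0.089]
0.49 258 [ 0.595 -0.516  0.019]
cols 286 307 rows 160 181
model at tcp cols 286 307 rows 160 182
rim fit [ 0.51357301 -0.37974882] 63 tcp [ 0.51440726 -0.37921037  0.11699422]
```

View pics/s2c.png

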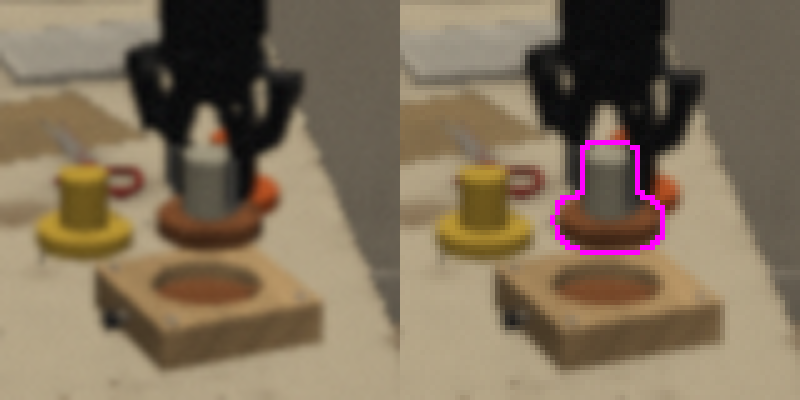

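carry_out:
  deltas:
    - [0, 0, 0.08, 0, -0.6]
    - [0, 0, 0.16, 0, -0.6]
    - [0, 0, 0.22, 0, -0.6]
    - [0, 0, 0.24, 0, -0.6]
    - [0, 0, 0.25, 0, -0.6]
    - [0, 0, 0.26, 0, -0.6]
    - [0, 0, 0.265, 0, -0.6]
    - [0, 0, 0.265, 0, -0.6]

```text
clock: 10.32
position: [0.5144, -0.3792, 0.0772]
ee_rot: [0.9, 0.437, 0.0, 0.0]
ft_force: [-0.6, 1.1, -3.0]
grip_width: 0.456
grasp_force: 41.0
```

```bash
python3 st.py .514 -.379 .0716
```

```text
t 10.32 p [ 0.5144 -0.3792  0.0772] yaw 51.77 z [ 2.e-04 -2.e-04 -1.e+00] F [-0.62  1.08 -3.02] T [-0.04  0.02 -0.01] w 0.456 g 41.0 j [ 0.89  0.55 -0.43  1.59  0.25  1.06 -0.28]
delta tool frac [-0.001 -0.003  0.037]
```

carry_out:
  deltas:
    - [0, 0, 0.007, 0, -0.6]
    - [0, 0, 0.013, 0, -0.6]
    - [0, 0, 0.013, 0, -0.6]

```text
clock: 10.7
position: [0.5145, -0.379, 0.0751]
ee_rot: [0.9, 0.437, 0.0, 0.0]
ft_force: [0.6, 1.0, -2.2]
grip_width: 0.462
grasp_force: 41.0
```

carry_out:
  deltas:
    - [0, 0, 0.007, 0, -0.6]
    - [0, 0, 0.013, 0, -0.6]
    - [0, 0, 0.013, 0, -0.6]

```text
clock: 11.08
position: [0.5145, -0.3789, 0.0731]
ee_rot: [0.9, 0.437, 0.0, -0.0]
ft_force: [1.9, 1.8, -2.6]
grip_width: 0.459
grasp_force: 41.0
```

Entering the pocket freely. On towards the key height (TCP ≈ 0.0716).

carry_out:
  deltas:
    - [0, 0, 0.005, 0, -0.6]
    - [0, 0, 0.01, 0, -0.6]
    - [0, 0, 0.01, 0, -0.6]

```text
clock: 11.45
position: [0.5145, -0.379, 0.0717]
ee_rot: [0.9, 0.437, 0.0, 0.0]
ft_force: [2.7, 2.5, -2.0]
grip_width: 0.458
grasp_force: 41.0
```

carry_out:
  deltas:
    - [0, 0, 0.005, 0, -0.6]
    - [0, 0, 0.01, 0, -0.6]
    - [0, 0, 0.01, 0, -0.6]

```text
clock: 11.82
position: [0.5147, -0.379, 0.0708]
ee_rot: [0.9, 0.437, 0.0, 0.0]
ft_force: [-1.1, 4.5, 5.3]
grip_width: 0.459
grasp_force: 41.8
```

carry_out:
  deltas:
    - [0, 0, 0, 0.04, -0.6]
    - [0, 0, 0, 0.08, -0.6]
    - [0, 0, 0, 0.12, -0.6]
    - [0, 0, 0, 0.12, -0.6]

```text
clock: 12.32
position: [0.5143, -0.3791, 0.0699]
ee_rot: [0.913, 0.408, -0.0, -0.0]
ft_force: [3.6, 2.5, -2.3]
grip_width: 0.46
grasp_force: 40.9
```

carry_out:
  deltas:
    - [0, 0, 0, 0.04, -0.6]
    - [0, 0, 0, 0.08, -0.6]
    - [0, 0, 0, 0.12, -0.6]
    - [0, 0, 0, 0.12, -0.6]

```text
clock: 12.82
position: [0.5144, -0.3792, 0.0701]
ee_rot: [0.925, 0.379, 0.0, 0.0]
ft_force: [4.6, 2.3, -5.0]
grip_width: 0.458
grasp_force: 40.8
```

```bash
python3 st.py
```

```text
t 12.82 p [ 0.5144 -0.3792  0.0701] yaw 44.55 z [ 2.e-04 -3.e-04 -1.e+00] F [ 4.59  2.28 -5.02] T [ 0.41 -1.14  0.33] w 0.458 g 40.8 j [ 0.87  0.55 -0.4   1.59  0.24  1.05 -0.39]
```

carry_out:
  deltas:
    - [0, 0, 0, -0.04, -0.6]
    - [0, 0, 0, -0.08, -0.6]
    - [0, 0, 0, -0.1, -0.6]
    - [0, 0, 0, -0.1, -0.6]

```text
clock: 13.32
position: [0.5141, -0.3789, 0.0701]
ee_rot: [0.915, 0.403, -0.0, -0.0]
ft_force: [1.9, 4.0, -2.7]
grip_width: 0.458
grasp_force: 41.0
```

carry_out:
  deltas:
    - [0, 0, 0.005, 0, -0.6]
    - [0, 0, 0.01, 0, -0.6]
    - [0, 0, 0.01, 0, -0.6]

```text
clock: 13.7
position: [0.5144, -0.3791, 0.0689]
ee_rot: [0.915, 0.403, 0.0, 0.0]
ft_force: [2.7, 4.7, -0.3]
grip_width: 0.456
grasp_force: 41.2
```

```bash
python3 st.py
```

```text
t 13.7 p [ 0.5144 -0.3791  0.0689] yaw 47.58 z [ 1.e-04 -1.e-04 -1.e+00] F [ 2.65  4.71 -0.27] T [ 1.07 -0.48  0.07] w 0.456 g 41.2 j [ 0.88  0.55 -0.41  1.59  0.25  1.05 -0.35]
```

carry_out:
  deltas:
    - [0.004, 0, 0, 0, -0.6]
    - [0.004, 0, 0.006, 0, -0.6]
    - [0.004, 0, 0.012, 0, -0.6]
    - [0.004, 0, 0.012, 0, -0.6]

```text
clock: 14.2
position: [0.5146, -0.379, 0.0667]
ee_rot: [0.915, 0.403, -0.0, 0.0]
ft_force: [1.3, 2.2, -1.6]
grip_width: 0.457
grasp_force: 41.2
```

carry_out:
  deltas:
    - [0, 0, 0.006, 0, -0.6]
    - [0, 0, 0.012, 0, -0.6]
    - [0, 0, 0.012, 0, -0.6]

```text
clock: 14.58
position: [0.5146, -0.3789, 0.0649]
ee_rot: [0.915, 0.403, -0.0, 0.0]
ft_force: [0.9, 2.1, -2.4]
grip_width: 0.457
grasp_force: 41.2
```

Sinking freely over the key; floor expected at TCP ≈ 0.0636.

carry_out:
  deltas:
    - [0, 0, 0.004, 0, -0.6]
    - [0, 0, 0.008, 0, -0.6]
    - [0, 0, 0.008, 0, -0.6]

```text
clock: 14.95
position: [0.5146, -0.3789, 0.0638]
ee_rot: [0.915, 0.403, -0.0, 0.0]
ft_force: [0.2, 1.4, -2.1]
grip_width: 0.459
grasp_force: 41.1
```

carry_out:
  deltas:
    - [0, 0, 0.004, 0, -0.6]
    - [0, 0, 0.006, 0, -0.6]
    - [0, 0, 0.006, 0, -0.6]

```text
clock: 15.32
position: [0.5146, -0.3789, 0.0637]
ee_rot: [0.915, 0.403, -0.0, 0.0]
ft_force: [-3.3, 2.4, 5.4]
grip_width: 0.457
grasp_force: 41.6
```

carry_out:
  deltas:
    - [0, 0, -0.003, 0, -0.3]
    - [0, 0, -0.003, 0, 0]
    - [0, 0, -0.003, 0, 0.4]
    - [0, 0, -0.003, 0, 0.7]
    - [0, 0, -0.003, 0, 0.8]
    - [0, 0, -0.003, 0, 0.8]
    - [0, 0, -0.1, 0, 0.8]
    - [0, 0, -0.3, 0, 0.8]
    - [0, 0, -0.6, 0, 0.8]
    - [0, 0, -0.9, 0, 0.8]
    - [0, 0, -1, 0, 0.8]
    - [0, 0, -1, 0, 0.8]

```text
clock: 16.82
position: [0.5151, -0.3789, 0.2143]
ee_rot: [0.915, 0.403, 0.0, 0.001]
ft_force: [0.0, 1.0, -1.1]
grip_width: 0.901
grasp_force: 0.0
```

carry_out:
  deltas:
    - [-0.2, 0.2, 0, 0, 0.8]
    - [-0.5, 0.5, 0, 0, 0.8]
    - [-0.8, 0.8, 0, 0, 0.8]
    - [-1, 1, 0, 0, 0.8]
    - [-1, 1, 0, 0, 0.8]

```text
clock: 17.45
position: [0.5217, -0.5938, 0.2083]
ee_rot: [0.916, 0.401, -0.002, -0.002]
ft_force: [0.5, -0.4, 0.4]
grip_width: 0.893
grasp_force: 0.0
```

```bash
python3 - <<'E'
from m import *
drum=win(338,235,16)&(Z>.06)&(Z<.11); print(drum.sum(),np.median(Z[drum]),cen(drum,.078))
s=camera('side'); a=ps[0]['img'];b=s['img']
print([(np.round(r['position'],3),round(r['conf'],2)) for r in boxes_of('blank',s)])
def crop(im,u,v,w=35): return cv2.resize(im[v-w:v+w,u-w:u+w],(400,400),interpolation=cv2.INTER_CUBIC)
cv2.imwrite('pics/e.png',np.hstack([crop(a,338,235),crop(b,298,185)])[:,:,::-1])
E
python3 st.py
```

```text
122 0.07836378020605261 (array([ 0.51285137, -0.37973498,  0.078     ]), np.float64(0.04122322435053727))
[(array([ 0.596, -0.517,  0.019]), 0.67), (array([ 0.515, -0.365,  0.048]), 0.59), (array([ 0.473, -0.592,  0.023]), 0.58)]
t 18.15 p [ 0.5242 -0.5906  0.2131] yaw 47.57 z [ 1.e-04 -3.e-04 -1.e+00] F [-0.24 -0.3   0.38] T [-0.04 -0.01 -0.02] w 0.901 g 0.0 j [ 0.96  0.76 -0.35  0.93  0.24  1.48 -0.06]
```

View pics/e.png

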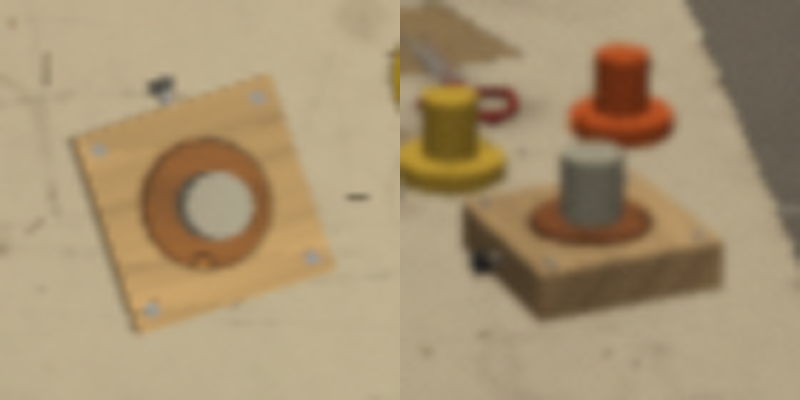

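The blank is level in the pocket. Its drum top is at 78 mm, as it should be when home, and the key shows in the notch (top view, about (203,260)).

```bash
python3 -c "
from workcell import ticket; print(ticket.hand_in())"
```

```text
the job is handed in; nothing more can be done
None
```

The blank is home on the pocket floor, level, with the notch over the key; it is let go, no bystander was touched, and the job was handed in at about 18 s (no verdict was returned).

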